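# Load the specimen tube and hover it over the sensor

### The job

Tip all four steel balls from the aluminium scoop through the funnel mouth into the white specimen tube standing in its holder, and set the scoop back down upright on the bench. Then lift the tube by its grip tab, carry it over the two bench instruments in the middle without touching them, and finish still holding it upright and at rest, centred over the round steel sensor head with about a centimetre of air between them. The sensor must never be touched and the other things on the bench stay where they are; do not put the tube down or let go at the end.

Things in the scene. Friction and masses are not known exactly. Their poses are not given: they have to be found in the camera images.
- scoop: Open aluminium scoop with the balls in it, standing on the bench; origin at the centre of the tray's underside, z up, spout to -x, handle to +x. Tray 80 mm long (x -40 to 40), 56 wide, walls 34 high, floor 4 thick. In front the floor rises as a 25 degree ramp to the lip. Mass about 0.12 kg empty. The balls roll freely in it and leave over the lip when the spout is tipped 50 to 70 degrees down.
- scoop_lip (a point): Middle of the spout's lip, where balls fall off: 72 mm before the scoop's origin (its -x), 18 mm above its underside; inside width there 44 mm. Axes as the scoop's.
- scoop_handle (a point): Grip point of the scoop's handle, 67 mm behind its origin (+x), 45 mm above its underside. The handle is an upright plate 26 mm long in x, 12 mm thick in y, from 6 to 60 mm high; its axis is 27 mm from the tray's back wall. Axes as the scoop's.
- tube: White specimen tube with built-in funnel mouth, standing loose in the holder; origin at the centre of its underside, z up its axis. Tube 40 mm outer diameter (34 inside, 5 mm floor), z 0 to 70; funnel cone above it to a rim of 100 mm outer diameter (94 inside), z 104 to 112. Grip tab on its -x side. Mass about 0.15 kg empty.
- tube_tab (a point): Grip point of the tube's tab, 78 mm from the axis (tube's -x), 125 mm above its underside. The tab is an upright plate 26 mm long in x, 12 mm thick in y, from 85 to 140 mm above the underside (28 mm above the rim), joined to the rim by a short arm. Axes as the tube's.
- stand: Black holder block 90 x 90 x 30 mm, fixed to the bench, with a round 44 mm pocket 20 mm deep in which the tube stands (its underside 10 mm above the bench). Origin at the centre of its underside; z up.
- sensor_face (a point): Centre of the flat top of the round steel sensor head, 48 mm in diameter, 55 mm above the bench; z up. The head stands 23 mm above a square 140 mm black base with an aluminium plate. Fixed.
- sensor: The whole sensor stage (140 mm square black base with plate and head); origin at the centre of its underside on the bench, the sensor head's top is 55 mm straight above it. Fixed.
- meter: White bench instrument between holder and sensor, 150 mm (x) by 90 mm (y), 85 mm high; origin at the centre of its underside. Fixed.
- supply: Grey bench instrument beyond the meter (farther from the robot), 140 mm (x) by 100 mm (y), 95 mm high; origin at the centre of its underside. Fixed.
- ball1: Steel ball, 15 mm in diameter, 14 g, at first in the scoop; origin at its centre.
- ball2: Steel ball, 15 mm in diameter, 14 g, at first in the scoop; origin at its centre.
- ball3: Steel ball, 15 mm in diameter, 14 g, at first in the scoop; origin at its centre.
- ball4: Steel ball, 15 mm in diameter, 14 g, at first in the scoop; origin at its centre.
- mug: White mug, 76 mm in diameter, 85 mm high; bystander, origin at its underside.
- bottle: White bottle, 44 mm in diameter, 100 mm high; bystander, origin at its underside.
- screwdriver: Screwdriver lying flat, 170 mm long; bystander, origin at its underside.
- pot: Aluminium lidded pot, 60 mm in diameter, 56 mm high; bystander, origin at its underside.
- weight: Steel weight with a knob, 36 mm in diameter, 48 mm high; bystander, origin at its underside.
- mouse: Grey computer mouse, 60 mm across, 33 mm high; bystander, origin at its underside.

How it is judged:
By the outcome, as a careful person would: the job done as asked, in the order asked, and still so for the second after the job is handed in, while the arm keeps its last pose, push and grip.
It also fails if it takes over 72 s, if anything falls off the work surface, if the arm or the gripper's body presses on something with over 40 N, if the wrist force passes 120 N, or if a joint passes its speed limit or range.

### The arm

A 6-joint arm with a two-finger parallel gripper is mounted at the origin on the work surface. World frame = base frame: x ahead of the robot, y to its left, z up, the work surface at z = 0. Lengths are in m, angles in rad, forces in N, time in s.
With the tool pointing down it reaches from about 0.35 to 0.975 m from the base axis. Payload 4.9 kg.
Tool frame: the origin (TCP) lies between the finger pads; the fingertips stand 14 mm ahead of it and the grasp point (between the pads) lies 5 mm behind it (manip.finger_overhang is the distance from the TCP to the fingertips, in m); z points along the fingers, y is the line along which they close (so a half turn about z gives the same grasp; the last joint's range is limited). The gripper opens to 85 mm and grips with 20 to 120 N. Pads are 22 mm wide; open, the fingers measure 114 mm over their backs; the gripper's body (76 mm by 85 mm) begins 54 mm behind the grasp point. The pads swing forward as they close: fully open they stand 13 mm farther back than shut.
Start: joints at [-1.365, 0.053, 1.613, -0, 1.476, -0.119], TCP at [0.199, -0.592, 0.245] pointing down, gripper open.
Joint ranges: [-3.01, 3.01], [-1.01, 2.22], [0.06, 2.58], [-1.02, 4.17], [0.09, 2.62], [-3.14, 3.14]. Speed limits (rad/s): [2.57, 2.57, 3.14, 3.14, 3.14, 3.14].

### API

Orientations are given as a unit quaternion [w, x, y, z].
In Python, from plant import manip, grab_frame gives the robot as it stands.
- The arm moves only by the tool servo_tool, never from a script. Its argument "deltas" is a list that holds one entry, the list of rows, each a list of 5 numbers: the opening in per cent of the stroke, from 0 (shut) to 100 (fully open), then the shift along the world's x, y, z in m, then the turn about the world's z in degrees. A call has exactly 8 rows; each row shifts and turns the commanded pose from where the row before left it; what a row does not reach is not made up. A row lasts 1/10 s, in which the tool goes at most 50 mm and 8.59 degrees, less where a joint would pass 70% of its speed; a pose out of reach is approached as far as the arm can. A call is refused whole if a number of a shift passes 0.05 or a number of a turn 8.59, either way. A call with a gripper value outside its range is refused whole. The fingers move at their own pace and stop on an object; the grip force is fixed at half the most. Time passes only in rows, so rows that do not move let the fingers close, or fill a call up. It gives the time, the measured TCP pose, the force, the opening and the grip force at its end, in the units of the state.
- manip.state(): the state, without advancing time (a new reading comes with each control period).
- grab_frame(name): name is "scene" or "top" or "wrist"; returns a dict with "pixels" (480x640x3 uint8, red, green, blue), "z_map" (480x640 float32, m along the optical axis (not along the pixel's ray), 0 where there is no reading), "fx", "fy", "cx", "cy" (pixels), "rvec" (rotation vector, rad) and "tvec" (3), from world to camera coordinates, as OpenCV has them; the wrist camera has in their place "T_tool_cam" (4x4, takes a point from camera to tool coordinates, whose origin is the TCP and whose axes are the flange's). Camera axes: x right, y down, z forward; pixel columns grow to the right and rows downward; lengths in m; the calibration is good to about 2 mm. The wrist camera is an equidistant fisheye: a pixel r from the principal point sees the ray r / f radians off the axis. A picture is of the moment at which its call begins: read the wrist's pose just before it.
- manip.job_done(): hands the job in; it is judged then, once.
The state is a dict: "time": time; "joint_pos": joint angles; "joint_vel": joint speeds; "joint_efforts": joint torques, N m; "tool_pos": TCP position; "tool_rot": TCP orientation; "contact_force": force on the tool from outside, world axes, zero at the start; "ft_torque": the same for the moment, N m; "gripper_width": opening from 0.0 (shut) to 1.0 (fully open); "grasp_force": force on a finger pad.
Only numpy, scipy, OpenCV 4.12 (cv2) and the standard library are available. Lean on these libraries where they do the work, as an engineer would, in place of code of your own. Each camera call takes 0.05 s, during which the arm holds its last target. There are 200 camera calls.

## Working session

There is one attempt and no reset: what is moved stays moved. The work goes in short steps, Python scripts to look and compute and a tool call to move; the robot and the scene stay as the last step left them, time stands still between calls to the robot, and variables do not carry over. Pictures are saved under pics/ and viewed, at most 10 in all, crops included, and the job is handed in when it is done.

Besides the shell and the picture viewer there is one more tool, called after "Emit:" by a JSON object that holds its "api" and its "payload", one argument or row to a line. servo_tool: Moves the arm, as the interface text tells. Its arguments: {"type":"object","properties":{"deltas":{"type":"array"}},"required":["deltas"]}

```bash
mkdir -p pics; ls
cat > h.py <<'E'
import numpy as np, cv2
from plant import manip, grab_frame
def snap(n,f):
    d=grab_frame(n); cv2.imwrite(f'pics/{f}.png',d['pixels'][:,:,::-1]); np.savez(f'{f}.npz',**d); return d
def world(d,u,v,z=None):
    "pixel -> world; by z_map, or on plane z"
    R=cv2.Rodrigues(np.array(d['rvec'],float))[0]; t=np.array(d['tvec'],float).ravel()
    u=np.asarray(u);v=np.asarray(v)
    r=np.stack([(u-d['cx'])/d['fx'],(v-d['cy'])/d['fy'],np.ones(u.shape)],-1)
    c=-R.T@t; w=r@R
    s=(d['z_map'][v.astype(int),u.astype(int)] if z is None else (z-c[2])/w[...,2])
    return c+w*np.asarray(s)[...,None]
E
python3 - <<'E'
from h import *
for n in ('scene','top'): 
    d=snap(n,n+'0'); print(n,(d['z_map']>0).mean(),d['fx'],d['rvec'],d['tvec'])
print([a for a in dir(manip) if a[0]!='_']); print(manip.state())
E
```

```text
pics
scene 0.99583984375 591.2778257722638 [ 1.47774895  1.77374419 -0.96506298] [ 0.12598074 -0.20851583  2.08847788]
top 0.99611328125 437.57118636044083 [ 2.17207713 -2.13716179  0.15682371] [-0.05971271  0.59423361  1.15196324]
['IKError', 'finger_overhang', 'job_done', 'state']
{'time': 0.1, 'joint_pos': array([-1.36501602e+00,  5.33123587e-02,  1.61415183e+00,  1.16295175e-05,
        1.47598457e+00, -1.18976173e-01]), 'joint_vel': array([-0.00051362, -0.00035707, -0.00233746, -0.00214602,  0.00022843,
        0.00041897]), 'joint_efforts': array([ 1.07635216e-03, -3.94896269e+01, -3.71365571e+01, -6.78033894e-05,
        3.85187828e-03,  1.48995653e-06]), 'tool_pos': array([ 0.19933191, -0.59180088,  0.24417549]), 'tool_rot': array([-9.27427757e-04,  9.86845260e-01,  1.61664998e-01, -3.44839892e-05]), 'contact_force': array([ 0.65373928,  0.22923279, -0.2620647 ]), 'ft_torque': array([-0.00351761,  0.01815173,  0.02212568]), 'grasp_force': 0.0, 'gripper_width': 1.0001712736439903}
```

View pics/top0.png

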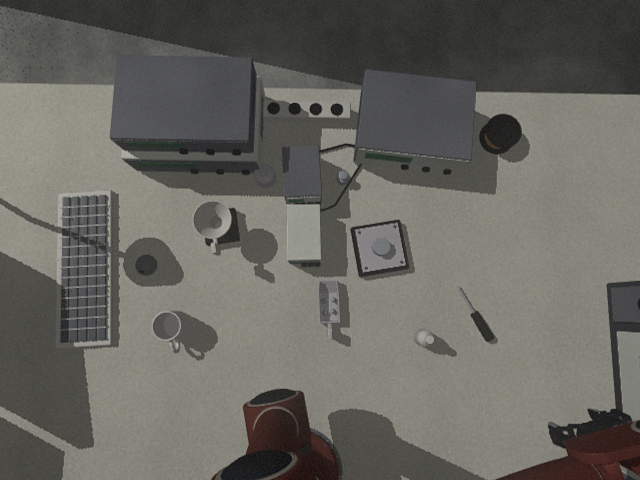

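View pics/scene0.png

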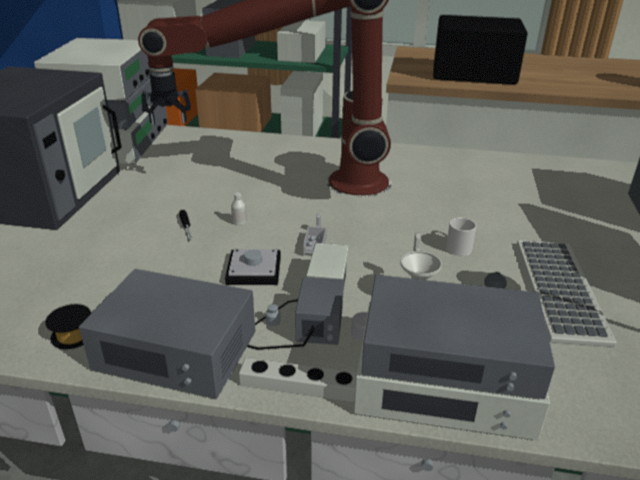

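The top view shows the scoop at (329,300) with its handle toward the robot. The tube is at (212,220) with its tab at (216,250). The meter and supply are at (303,235) and (303,172), the sensor head is at (381,248), and the mug is at (166,325). The scene view confirms this layout.

```bash
cat > m.py <<'E'
from h import *
d=dict(np.load('top0.npz')); vv,uu=np.mgrid[0:480,0:640]; P=world(d,uu,vv); Z=P[...,2]
print('bench z',np.median(Z[380:400,100:140]))
def box(name,u0,u1,v0,v1,zl,zh):
    m=np.zeros((480,640),np.uint8); m[v0:v1,u0:u1]=((Z>zl)&(Z<zh))[v0:v1,u0:u1]
    n,l,s,c=cv2.connectedComponentsWithStats(m); k=1+np.argmax(s[1:,4]); q=P[l==k]
    r=cv2.minAreaRect((q[:,:2]*1000).astype(np.float32))
    print(name,s[k,4],'c',np.round(q.mean(0),4),'rect c',np.round(r[0],1),'size',np.round(r[1],1),'ang',round(r[2],1))
    return q
box('scoop',305,350,270,345,.008,.08)
box('scoopwalls',305,350,270,345,.025,.045)
box('handle',305,350,315,345,.047,.07)
q=box('rim',185,250,190,262,.112,.13)
box('tab',200,235,232,262,.135,.16)
box('stand',195,250,200,262,.02,.036)
box('sensorhead',345,415,215,280,.048,.06)
box('sensor',345,415,215,280,.012,.06)
box('meter',280,330,195,275,.075,.09)
box('supply',280,325,140,210,.09,.105)
(c,r)=cv2.minEnclosingCircle((q[:,:2]*1000).astype(np.float32)); print('rim circle',c,r)
E
python3 m.py
```

```text
bench z -0.0002316703945618448
scoop 370 c [ 0.4416 -0.075   0.0275] rect c [424.  -74.9] size [151.6  55.9] ang 3.4
scoopwalls 150 c [ 0.4263 -0.0758  0.0331] rect c [436.2 -74.2] size [127.2  55.9] ang 3.4
handle 49 c [ 0.3598 -0.0787  0.0602] rect c [360.2 -78.8] size [23.4 10.6] ang 1.0
rim 304 c [0.6401 0.2308 0.1184] rect c [633.9 218.7] size [130.6  98.7] ang 40.5
tab 64 c [0.5688 0.214  0.1475] rect c [569.  214.7] size [25.4 13.2] ang 6.6
stand 290 c [0.6345 0.1983 0.0287] rect c [648.6 211.2] size [91.2 55.8] ang 9.5
sensorhead 239 c [ 0.5926 -0.214   0.0544] rect c [ 592.6 -214.1] size [45.6 46.4] ang 33.3
sensor 2539 c [ 0.5908 -0.2126  0.0321] rect c [ 593.2 -214.9] size [140.1 141.8] ang 10.4
meter 1919 c [ 0.6207 -0.0051  0.0842] rect c [622.3  -5.2] size [152.7  89.3] ang 2.1
supply 1847 c [0.7851 0.0038 0.0942] rect c [785.2   3.7] size [143.6  99.8] ang 4.5
rim circle (625.5145874023438, 226.09429931640625) 70.40538024902344
```

Emit:
{"api": "servo_tool", "payload": {
  "deltas": [
    [[100,0.012,0.045,0,-1.9],[100,0.012,0.045,0,-1.9],[100,0.012,0.045,0,-1.9],[100,0.012,0.045,0,-1.9],[100,0.012,0.045,0,-1.9],[100,0.012,0.045,0,-1.9],[100,0.012,0.045,0,-1.9],[100,0.012,0.045,0,-1.9]]
  ]
}}

```text
time: 0.9
tool_pos: [0.2953, -0.2304, 0.2448]
tool_rot: [-0.0, 1.0, 0.029, 0.0]
contact_force: [1.0, 0.2, 0.3]
gripper_width: 1.001
grasp_force: 0.0
```

Emit:
{"api": "servo_tool", "payload": {
  "deltas": [
    [[100,0.013,0.035,-0.02,0],[100,0.013,0.035,-0.02,0],[100,0.013,0.035,-0.02,0],[100,0.013,0.025,-0.02,0],[100,0.013,0.02,-0.01,0],[100,0,0.003,0,0],[100,0,0,0,0],[100,0,0,0,0]]
  ]
}}

```text
time: 1.7
tool_pos: [0.3605, -0.08, 0.156]
tool_rot: [0.0, 1.0, 0.029, 0.0]
contact_force: [0.7, 0.1, 0.2]
gripper_width: 0.999
grasp_force: 0.0
```

```bash
cat >> h.py <<'E'
from scipy.spatial.transform import Rotation as Rot
def wrist(f):
    s=manip.state(); d=snap('wrist',f); vv,uu=np.mgrid[0:480,0:640]
    x=uu-d['cx'];y=vv-d['cy'];r=np.hypot(x,y)+1e-9;th=r/d['fx']
    z=d['z_map']; k=np.where(th<1.3,np.tan(np.minimum(th,1.3)),np.nan)*z/r
    c=np.stack([x*k,y*k,z,np.ones_like(z)],-1)@d['T_tool_cam'].T
    q=s['tool_rot'];R=Rot.from_quat([q[1],q[2],q[3],q[0]]).as_matrix()
    return d,c[...,:3]@R.T+s['tool_pos']
def blob(P,m,name):
    n,l,st,c=cv2.connectedComponentsWithStats(m.astype(np.uint8)); k=1+np.argmax(st[1:,4]); q=P[l==k]
    r=cv2.minAreaRect((q[:,:2]*1000).astype(np.float32))
    print(name,st[k],'c',np.round(q.mean(0),4),'rect',np.round(r[0],1),np.round(r[1],1),round(r[2],1)); return q
E
python3 - <<'E'
from h import *
d,P=wrist('w0'); Z=P[...,2]
m=(abs(P[...,0]-.36)<.03)&(abs(P[...,1]+.079)<.03)
blob(P,m&(Z>.052)&(Z<.066),'handle')
m=(abs(P[...,0]-.44)<.09)&(abs(P[...,1]+.075)<.06)
blob(P,m&(Z>.028)&(Z<.042),'walls')
E
```

```text
handle [310 218  19  42 772] c [ 0.3657 -0.0784  0.0601] rect [364.8 -78.4] [26.3 11.8] 3.1
walls [ 277   27   86  188 2511] c [ 0.431  -0.0749  0.0339] rect [440.4 -74.3] [129.   56.6] 3.7
```

View pics/w0.png

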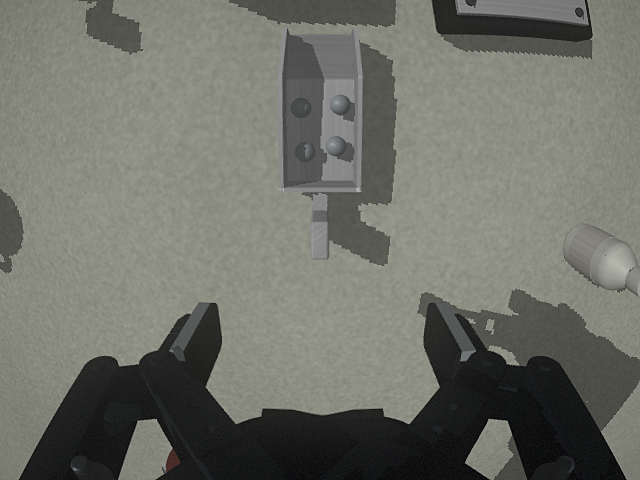

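The wrist view shows four balls in the tray, around (300–340, 104–151), and the handle at (319,225), which is clear for the fingers.

Emit:
{"api": "servo_tool", "payload": {
  "deltas": [
    [[100,0.005,0.0015,-0.03,0],[100,0,0,-0.03,0],[100,0,0,-0.03,0],[60,0,0,-0.024,0],[40,0,0,0,0],[20,0,0,0,0],[20,0,0,0,0],[20,0,0,0,0]]
  ]
}}

```text
time: 2.55
tool_pos: [0.3668, -0.0786, 0.0432]
tool_rot: [0.001, 1.0, 0.03, 0.002]
contact_force: [1.1, -0.9, 0.5]
gripper_width: 0.205
grasp_force: 0.0
```

Emit:
{"api": "servo_tool", "payload": {
  "deltas": [
    [[15,0,0,0,0],[14.5,0,0,0,0],[14.3,0,0,0,0],[14.1,0,0,0,0],[14,0,0,0,0],[13.9,0,0,0,0],[13.8,0,0,0,0],[13.8,0,0,0,0]]
  ]
}}

```text
time: 3.35
tool_pos: [0.3657, -0.078, 0.0416]
tool_rot: [0.0, 1.0, 0.03, 0.0]
contact_force: [0.4, -1.8, 3.8]
gripper_width: 0.143
grasp_force: 6.5
```

Emit:
{"api": "servo_tool", "payload": {
  "deltas": [
    [[13,0,0,0,0],[10,0,0,0,0],[5,0,0,0,0],[0,0,0,0,0],[0,0,0,0,0],[0,0,0,0.005,0],[0,0,0,0.01,0],[0,0,0,0.01,0]]
  ]
}}

```text
time: 4.15
tool_pos: [0.3646, -0.0773, 0.0662]
tool_rot: [-0.001, 1.0, 0.03, -0.001]
contact_force: [0.3, -0.3, -2.0]
gripper_width: 0.13
grasp_force: 58.4
```

```bash
cat > tilt.py <<'E'
import sys
from h import *
# scoop pitch + lip from wrist depth: wall/tray points in the tool frame
d,P=wrist(sys.argv[1]); s=manip.state(); print(s['tool_pos'],s['grasp_force'],s['gripper_width'],s['contact_force'],s['ft_torque'])
q=s['tool_rot'];R=Rot.from_quat([q[1],q[2],q[3],q[0]]).as_matrix()
T=(P-s['tool_pos'])@R   # tool frame: x = away (spout dir), z down
m=(abs(T[...,1])<.032)&(T[...,0]>.0)&(T[...,0]<.17)&(T[...,2]>-.05)&(T[...,2]<.25)
for sgn in (1,-1):
    w=m&(abs(sgn*T[...,1]-.0265)<.003); t=T[w]
    # upper edge of the side wall: least z per x bin
    b=[(x,np.percentile(t[abs(t[:,0]-x)<.004][:,2],5)) for x in np.arange(.03,.11,.008) if (abs(t[:,0]-x)<.004).sum()>4]
    b=np.array(b); 
    if len(b)>2: p=np.polyfit(b[:,0],b[:,1],1); print('wall',sgn,len(b),'tilt down deg',np.degrees(np.arctan(p[0])),'z at x=.067',np.polyval(p,.067))
E
python3 tilt.py w1
```

```text
[ 0.36622424 -0.07801751  0.06838764] 58.45472574234009 0.13063501746903178 [ 0.0579077  -0.9720165  -0.29443989] [-0.10446704  0.03448974 -0.01422049]
wall 1 10 tilt down deg 0.34081511688182836 z at x=.067 0.008923552866692688
wall -1 10 tilt down deg 0.3303443357298394 z at x=.067 0.008909396898467006
```

Emit:
{"api": "servo_tool", "payload": {
  "deltas": [
    [[0,0,0,0.01,0],[0,0,0,0.018,0],[0,0,0,0.02,0],[0,0,0,0.02,0],[0,0.005,0.003,0.02,0],[0,0.01,0.008,0.02,1],[0,0.014,0.011,0.02,2],[0,0.016,0.012,0.02,3]]
  ]
}}

```text
time: 5.0
tool_pos: [0.4106, -0.0434, 0.2156]
tool_rot: [0.0, 0.997, 0.083, 0.0]
contact_force: [0.2, -0.3, -2.3]
gripper_width: 0.129
grasp_force: 58.5
```

Emit:
{"api": "servo_tool", "payload": {
  "deltas": [
    [[0,0.016,0.012,0.02,4.5],[0,0.016,0.012,0.015,5],[0,0.016,0.012,0.01,5],[0,0.016,0.012,0.005,5],[0,0.016,0.012,0,5],[0,0.016,0.012,0,5],[0,0.016,0.012,0,5],[0,0.016,0.012,0,5]]
  ]
}}

```text
time: 5.8
tool_pos: [0.5388, 0.0528, 0.2646]
tool_rot: [-0.0, 0.909, 0.416, -0.0]
contact_force: [0.3, -0.1, -2.3]
gripper_width: 0.132
grasp_force: 58.4
```

Emit:
{"api": "servo_tool", "payload": {
  "deltas": [
    [[0,0.016,0.014,0,5],[0,0.016,0.014,0,5],[0,0.016,0.014,0,5],[0,0.016,0.014,0,5],[0,0.016,0.014,0,5],[0,0.014,0.012,0,5],[0,0.008,0.008,0,5],[0,0.004,0.004,0,3.7]]
  ]
}}

```text
time: 6.6
tool_pos: [0.6448, 0.1469, 0.2643]
tool_rot: [-0.0, 0.72, 0.694, -0.0]
contact_force: [-0.5, -0.0, -1.7]
gripper_width: 0.131
grasp_force: 58.5
```

```bash
python3 tilt.py w2
python3 - <<'E'
from h import *
d,P=wrist('w3'); Z=P[...,2]; s=manip.state(); print(s['joint_pos'],s['tool_rot'])
m=(abs(P[...,0]-.646)<.11)&(abs(P[...,1]-.226)<.11)
q=blob(P,m&(Z>.116)&(Z<.128),'rim'); t=blob(P,m&(Z>.14)&(Z<.16)&(P[...,0]<.61),'tab')
q=q[q[:,0]>.60]
A=np.c_[2*q[:,:2],np.ones(len(q))]; x=np.linalg.lstsq(A,(q[:,:2]**2).sum(1),rcond=None)[0]; print('centre',x[:2],'r',np.sqrt(x[2]+x[0]**2+x[1]**2))
E
```

```text
[0.64498408 0.14719713 0.26424393] 58.491082191467285 0.13039090379183976 [-0.27350681  0.22636756 -2.60494458] [-0.13514807  0.04910801  0.02470095]
wall 1 10 tilt down deg 0.21415122097162217 z at x=.067 0.006516654351320268
wall -1 10 tilt down deg 0.15379413519372795 z at x=.067 0.0063521465326485
[ 1.11308057e-01  1.26479782e-01  1.50286780e+00 -1.26560046e-05
  1.51277854e+00  1.52367807e-01] [-1.57162880e-04  7.21473285e-01  6.92442219e-01 -2.15606973e-04]
rim [232 127  15  18 157] c [0.5886 0.2179 0.1214] rect [589.2 218.1] [ 9.4 11.7] 14.8
tab [193 130  41  26 684] c [0.5753 0.2152 0.1501] rect [574. 215.] [26.1 12.3] 11.1
centre [0. 0.] r 0.0
```

View pics/w3.png

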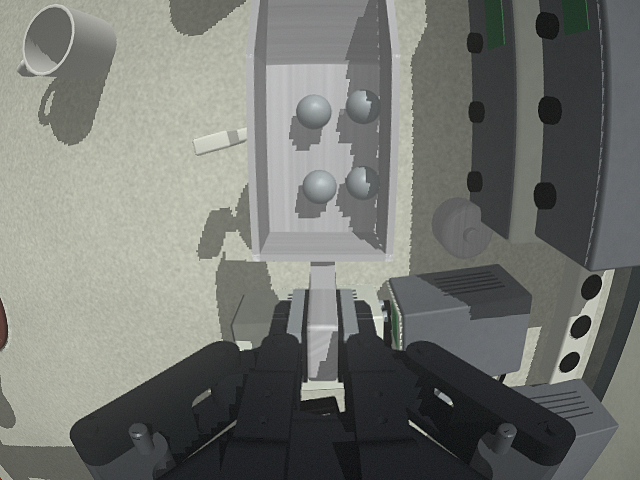

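The wrist view shows all four balls in the tray. The tab is at (218,140), and the funnel is hidden below the spout. Next I'll try loosening the grip so the scoop swings about the pads.

Emit:
{"api": "servo_tool", "payload": {
  "deltas": [
    [[0,0.005,0.003,0,0],[6,0,0,0,0],[10,0,0,0,0],[12,0,0,0,0],[12.5,0,0,0,0],[13,0,0,0,0],[13,0,0,0,0],[13,0,0,0,0]]
  ]
}}

```text
time: 7.5
tool_pos: [0.6494, 0.1492, 0.2643]
tool_rot: [0.0, 0.722, 0.692, 0.0]
contact_force: [-0.5, -0.5, -1.9]
gripper_width: 0.135
grasp_force: 49.2
```

```bash
python3 tilt.py w4
python3 - <<'E'
from h import *
d=dict(np.load('top0.npz')); vv,uu=np.mgrid[0:480,0:640]; P=world(d,uu,vv); Z=P[...,2]
m=(abs(P[...,0]-.65)<.07)&(abs(P[...,1]-.23)<.07)&(Z>.112)&(Z<.13)&(P[...,0]>.605); q=P[m][:,:2]
c,r=cv2.minEnclosingCircle((q*1000).astype(np.float32)); print(len(q),c,r,q.min(0),q.max(0))
E
```

```text
[0.64942573 0.1491636  0.26431068] 49.24553632736206 0.13307041748920767 [ 0.00459035  0.78318871 -3.01547459] [-0.13227718  0.00893996  0.03156809]
wall 1 10 tilt down deg 0.11849859581245722 z at x=.067 0.006550419813932671
wall -1 10 tilt down deg 0.1824220741749783 z at x=.067 0.006342829668432038
227 (645.6845092773438, 228.7416534423828) 50.377845764160156 [0.60526783 0.17950605] [0.69510244 0.27834843]
```

Emit:
{"api": "servo_tool", "payload": {
  "deltas": [
    [[13.2,-0.001,0,0,0],[13.2,0,0,0,0],[13.3,0,0,0,0],[13.3,0,0,0,0],[13.4,0,0,0,0],[13.4,0,0,0,0],[13.5,0,0,0,0],[13.5,0,0,0,0]]
  ]
}}

```text
time: 8.35
tool_pos: [0.6484, 0.1492, 0.2643]
tool_rot: [-0.0, 0.722, 0.692, 0.0]
contact_force: [0.2, 1.1, -1.6]
gripper_width: 0.134
grasp_force: 25.8
```

```bash
python3 tilt.py w5
```

```text
[0.64845106 0.1491806  0.26432221] 25.793720483779907 0.13822347596774076 [ 0.72119367  0.12138408 -2.39153259] [-0.08292538 -0.0275731  -0.01366713]
wall 1 10 tilt down deg 0.11443802554358509 z at x=.067 0.006512714140481957
wall -1 10 tilt down deg 0.10044080389220034 z at x=.067 0.0063129627743618464
```

Emit:
{"api": "servo_tool", "payload": {
  "deltas": [
    [[13.55,0,0,0,0],[13.55,0,0,0,0],[13.6,0,0,0,0],[13.6,0,0,0,0],[13.65,0,0,0,0],[13.65,0,0,0,0],[13.7,0,0,0,0],[13.7,0,0,0,0]]
  ]
}}

```text
time: 9.2
tool_pos: [0.6484, 0.1492, 0.2643]
tool_rot: [-0.0, 0.722, 0.692, -0.0]
contact_force: [-0.0, 0.6, -1.1]
gripper_width: 0.137
grasp_force: 16.4
```

```bash
python3 tilt.py w6
```

```text
[0.64841919 0.14916885 0.26427615] 16.361905932426453 0.13892522944381247 [ 0.7102429  -0.10019745 -1.3128932 ] [-0.15336321  0.03091212 -0.01732616]
wall 1 10 tilt down deg 0.0690690505004704 z at x=.067 0.006397015629588899
wall -1 10 tilt down deg 0.11689206164948433 z at x=.067 0.006238647586670296
```

Emit:
{"api": "servo_tool", "payload": {
  "deltas": [
    [[13.75,0,0,0,0],[13.75,0,0,0,0],[13.75,0,0,0,0],[13.8,0,0,0,0],[13.8,0,0,0,0],[13.8,0,0,0,0],[13.8,0,0,0,0],[13.8,0,0,0,0]]
  ]
}}

```text
time: 10.05
tool_pos: [0.6484, 0.1492, 0.2643]
tool_rot: [-0.0, 0.722, 0.692, -0.0]
contact_force: [0.0, -0.7, -1.6]
gripper_width: 0.133
grasp_force: 11.6
```

```bash
python3 tilt.py w7
```

```text
[0.64843405 0.14921981 0.26428441] 11.64542242884636 0.14286982344241972 [ 0.59283155  0.04085764 -2.03721518] [-0.08899927 -0.02600328 -0.02949248]
wall 1 10 tilt down deg 0.08356338221489595 z at x=.067 0.006455371884343202
wall -1 10 tilt down deg 0.13934562123737484 z at x=.067 0.0062794918557757765
```

Emit:
{"api": "servo_tool", "payload": {
  "deltas": [
    [[13.85,0,0,0,0],[13.85,0,0,0,0],[13.85,0,0,0,0],[13.9,0,0,0,0],[13.9,0,0,0,0],[13.9,0,0,0,0],[13.8,0,0,0,0],[13.8,0,0,0,0]]
  ]
}}

```text
time: 10.9
tool_pos: [0.6485, 0.1492, 0.2644]
tool_rot: [-0.0, 0.722, 0.692, 0.0]
contact_force: [-0.1, -0.2, -2.0]
gripper_width: 0.139
grasp_force: 6.7
```

```bash
python3 tilt.py w8
```

```text
[0.64852815 0.14923538 0.26449593] 6.7269254475831985 0.14075889477704753 [-0.67754482 -0.12588524 -2.14086105] [-0.00540679 -0.00577659  0.02699762]
wall 1 10 tilt down deg 59.052342691087084 z at x=.067 0.11644669773310987
wall -1 10 tilt down deg 60.59808254361985 z at x=.067 0.11875892924958004
```

Run:
```python
from h import *
a=snap('top','top1')['pixels'][150:300,130:330]; w=cv2.imread('pics/w8.png')
a=cv2.resize(a[:,:,::-1],(640,480),interpolation=cv2.INTER_CUBIC)
cv2.imwrite('pics/c1.png',cv2.resize(np.vstack([a,w]),(400,600)))
s=manip.state();print(s['grasp_force'],s['contact_force'])
```

```text
6.7270296066999435 [-0.08497214  0.4537221  -1.4579548 ]
```

View pics/c1.png

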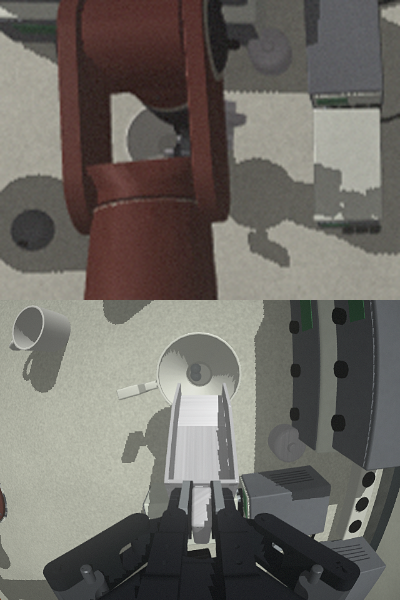

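The top crop and wrist view show the scoop hanging empty, with balls in the funnel throat at (200,372) and none on the bench. I'll carry the scoop to clear bench and set it down by drawing it back while lowering.

Emit:
{"api": "servo_tool", "payload": {
  "deltas": [
    [[10,0,0,0.02,0],[0,0,0,0.03,0],[0,-0.01,-0.01,0.01,0],[0,-0.025,-0.015,0,0],[0,-0.035,-0.015,0,0],[0,-0.035,-0.015,0,0],[0,-0.035,-0.015,0,0],[0,-0.03,-0.01,-0.02,0]]
  ]
}}

```text
time: 11.8
tool_pos: [0.4784, 0.0686, 0.3077]
tool_rot: [0.002, 0.722, 0.692, 0.002]
contact_force: [-0.4, 0.2, -0.9]
gripper_width: 0.127
grasp_force: 59.1
```

Emit:
{"api": "servo_tool", "payload": {
  "deltas": [
    [[0,-0.02,-0.005,-0.03,0],[0,-0.015,-0.005,-0.03,0],[0,-0.003,0,-0.03,0],[0,0,0,-0.03,0],[0,0,0,-0.025,0],[0,0,0,-0.01,0],[0,0,0,0,0],[0,0,0,0,0]]
  ]
}}

```text
time: 12.6
tool_pos: [0.4413, 0.0592, 0.1507]
tool_rot: [0.001, 0.722, 0.692, 0.001]
contact_force: [0.1, -0.1, -1.5]
gripper_width: 0.131
grasp_force: 59.0
```

```bash
python3 tilt.py w9
python3 - <<'E'
from h import *
d=snap('top','top2');a=d['pixels'][150:390,130:450][:,:,::-1]; cv2.imwrite('pics/c2.png',cv2.resize(a,(800,600),interpolation=cv2.INTER_CUBIC))
E
```

```text
[0.44169069 0.05916142 0.15121896] 59.01462435722351 0.12923945814827234 [ 1.09672299  0.0026147  -0.98414451] [-0.00974568  0.03380071 -0.01392861]
wall 1 10 tilt down deg 55.63073249375753 z at x=.067 0.11167080714309727
wall -1 10 tilt down deg 55.713217529522794 z at x=.067 0.11150543234252898
```

View pics/c2.png

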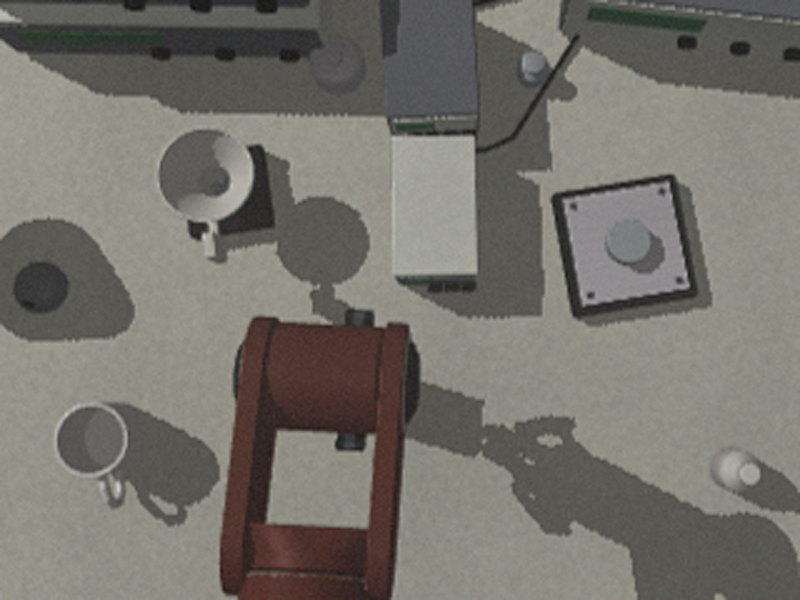

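The enlarged top view shows the tube upright in its stand at (207,177), no stray balls, and the bench clear around the scoop.

Emit:
{"api": "servo_tool", "payload": {
  "deltas": [
    [[10,0,0,-0.01,0],[13,0,0,-0.01,0],[13.6,0,-0.009,-0.006,0],[13.7,0,-0.01,-0.007,0],[13.7,0,-0.01,-0.007,0],[13.7,0,-0.01,-0.007,0],[13.7,0,-0.01,-0.007,0],[13.7,0,-0.01,-0.007,0]]
  ]
}}

```text
time: 13.5
tool_pos: [0.4405, -0.0001, 0.0878]
tool_rot: [-0.0, 0.722, 0.692, 0.0]
contact_force: [0.3, 1.1, -1.0]
gripper_width: 0.137
grasp_force: 15.3
```

```bash
python3 tilt.py w10
```

```text
[ 0.43982276 -0.00120226  0.08651606] 15.702021718025208 0.13846044001173854 [ 0.28783388 -2.92741517  0.84052666] [-0.26108237 -0.19279351 -0.08554081]
wall 1 10 tilt down deg 22.98368160439473 z at x=.067 0.03521195858194563
wall -1 10 tilt down deg 22.919072321860597 z at x=.067 0.03469226861937405
```

Emit:
{"api": "servo_tool", "payload": {
  "deltas": [
    [[13.7,0,-0.007,-0.008,0],[13.7,0,-0.006,-0.008,0],[13.75,0,-0.005,-0.008,0],[13.75,0,-0.005,-0.007,0],[13.8,0,-0.004,-0.006,0],[13.8,0,-0.003,-0.004,0],[13.8,0,-0.002,-0.003,0],[13.8,0,0,0,0]]
  ]
}}

```text
time: 14.35
tool_pos: [0.4403, -0.032, 0.0439]
tool_rot: [-0.0, 0.722, 0.692, -0.0]
contact_force: [-0.5, -0.5, -1.3]
gripper_width: 0.14
grasp_force: 10.9
```

```bash
python3 tilt.py w11
```

```text
[ 0.4403982  -0.03204372  0.04412815] 10.861067175865173 0.1438651148802377 [-0.81019022  0.22657427 -1.7946235 ] [-0.03323788  0.01575363 -0.00552918]
wall 1 10 tilt down deg 0.6529530505564648 z at x=.067 0.008268972482807824
wall -1 10 tilt down deg 0.7386436260129378 z at x=.067 0.008090393601139906
```

Emit:
{"api": "servo_tool", "payload": {
  "deltas": [
    [[13.8,0,0,-0.003,0],[14.5,0,0,0,0],[20,0,0,0,0],[60,0,0,0,0],[100,0,0,0,0],[100,0,0,0.02,0],[100,0,0,0.045,0],[100,0,0,0.045,0]]
  ]
}}

```text
time: 15.2
tool_pos: [0.4393, -0.0315, 0.1514]
tool_rot: [-0.001, 0.722, 0.692, -0.001]
contact_force: [2.0, -0.7, 0.4]
gripper_width: 0.999
grasp_force: 0.0
```

Emit:
{"api": "servo_tool", "payload": {
  "deltas": [
    [[100,0.005,0.01,0.045,-8],[100,0.014,0.025,0.035,-8],[100,0.018,0.034,0.02,-8],[100,0.018,0.034,0.01,-8],[100,0.018,0.034,0,-8],[100,0.018,0.034,0,-8],[100,0.016,0.034,0,-8],[100,0.012,0.022,0,-8]]
  ]
}}

```text
time: 16.0
tool_pos: [0.5599, 0.1975, 0.2609]
tool_rot: [-0.0, 0.979, 0.203, -0.0]
contact_force: [0.3, -1.2, -0.1]
gripper_width: 0.998
grasp_force: 0.0
```

Emit:
{"api": "servo_tool", "payload": {
  "deltas": [
    [[100,0.01,0.015,0,-8],[100,0.005,0.005,0,-4.6],[100,0,0,0,0],[100,0,0,0,0],[100,0,0,0,0],[100,0,0,0,0],[100,0,0,0,0],[100,0,0,0,0]]
  ]
}}

```text
time: 16.8
tool_pos: [0.5744, 0.215, 0.2615]
tool_rot: [-0.0, 0.995, 0.096, 0.0]
contact_force: [-0.4, -0.0, -0.3]
gripper_width: 0.998
grasp_force: 0.0
```

Run:
```python
from h import *
d,P=wrist('w12'); Z=P[...,2]; print(manip.state()['tool_pos'],manip.state()['tool_rot'])
m=(abs(P[...,0]-.646)<.13)&(abs(P[...,1]-.226)<.11)
t=blob(P,m&(Z>.14)&(Z<.16)&(P[...,0]<.61),'tab')
q=P[m&(Z>.118)&(Z<.127)&(P[...,0]>.605)][:,:2]
A=np.c_[2*q,np.ones(len(q))]; x=np.linalg.lstsq(A,(q**2).sum(1),rcond=None)[0]; print('centre',x[:2],'r',np.sqrt(x[2]+x[0]**2+x[1]**2),len(q))
d=snap('top','top3'); vv,uu=np.mgrid[0:480,0:640]; P=world(d,uu,vv); Z=P[...,2]
m=(abs(P[...,0]-.43)<.07)&(abs(P[...,1]-.03)<.12)
blob(P,m&(Z>.026)&(Z<.043),'scoop walls'); blob(P,m&(Z>.047)&(Z<.07),'handle')
```

```text
[0.57438681 0.21500652 0.26142538] [-7.56163313e-07  9.95391413e-01  9.58954005e-02  8.00207001e-05]
tab [313 217  18  40 685] c [0.5754 0.2149 0.15  ] rect [574.3 214.6] [25.5 11.9] 10.7
centre [0.65023281 0.22896588] r 0.048036753456981815 1636
scoop walls [264 291  47  23 123] c [0.4438 0.0226 0.0332] rect [440.3  37.9] [125.3  55.8] 87.8
handle [310 301  10   5  42] c [ 0.4378 -0.0374  0.0597] rect [438.3 -37. ] [10.5 23.7] 0.9
```

View pics/w12.png

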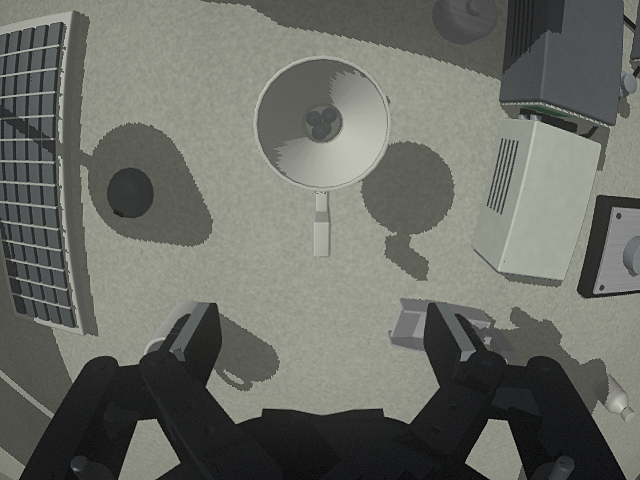

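The wrist view shows the tube's tab at (321,225), centred between the fingers. The scoop is upright and empty at (430,325). Three balls are visible in the throat at (322,123), so I'll check for the fourth.

Run:
```python
from h import *
w=cv2.imread('pics/w12.png')[95:150,292:352]; w=cv2.convertScaleAbs(w,alpha=2.2)
z=np.load('w12.npz')['z_map'][95:150,292:352]
cv2.imwrite('pics/c3.png',cv2.resize(w,(600,550),interpolation=cv2.INTER_CUBIC)); print(np.round(z[14:44:3,16:46:3]*1000).astype(int))
```

```text
[[300 342 354 352 353 353 336 336 337 324]
 [337 338 337 341 354 338 335 335 337 338]
 [337 337 336 337 340 339 335 335 337 337]
 [337 337 337 336 338 340 336 337 337 339]
 [340 338 337 339 340 348 339 340 342 357]
 [359 340 341 341 345 345 345 349 358 358]
 [360 359 335 333 334 335 345 346 359 358]
 [359 361 334 334 332 334 337 348 360 360]
 [338 360 335 334 334 335 337 362 361 361]
 [310 344 337 334 335 335 361 362 362 330]]
```

View pics/c3.png

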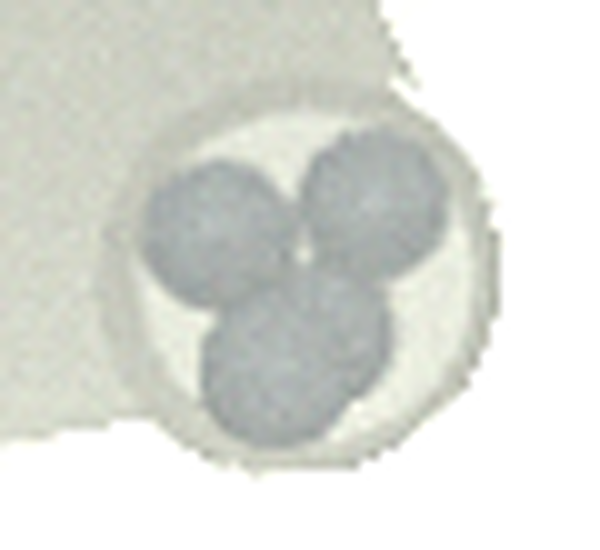

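The zoom shows four balls: two separate ones, plus two overlapping at lower centre (depths 334 and 345 mm). Next is the tab grasp.

Emit:
{"api": "servo_tool", "payload": {
  "deltas": [
    [[100,0,0,-0.03,0],[100,0,0,-0.04,0],[100,0,0,-0.04,0],[60,0,-0.0004,-0.021,0],[30,0,0,0,0],[18,0,0,0,0],[15,0,0,0,0],[14,0,0,0,0]]
  ]
}}

```text
time: 17.7
tool_pos: [0.5759, 0.2152, 0.1329]
tool_rot: [-0.0, 0.995, 0.096, 0.002]
contact_force: [-0.4, 0.9, 0.0]
gripper_width: 0.153
grasp_force: 0.0
```

Emit:
{"api": "servo_tool", "payload": {
  "deltas": [
    [[10,0,0,0,0],[5,0,0,0,0],[0,0,0,0,0],[0,0,0,0,0],[0,0,0,0.005,0],[0,0,0,0.01,0],[0,0,0,0.01,0],[0,0,0,0.005,0]]
  ]
}}

```text
time: 18.5
tool_pos: [0.5745, 0.2148, 0.1618]
tool_rot: [-0.0, 0.995, 0.096, 0.0]
contact_force: [-0.7, -0.2, -2.1]
gripper_width: 0.128
grasp_force: 58.8
```

```bash
cat > rim.py <<'E'
import sys
from h import *
# rim circle and tilt from the wrist depth: top band of the rim in the tool frame
d,P=wrist(sys.argv[1]); s=manip.state(); tp=s['tool_pos']; print(tp,s['grasp_force'],s['contact_force'],s['ft_torque'])
q=s['tool_rot'];R=Rot.from_quat([q[1],q[2],q[3],q[0]]).as_matrix()
T=(P-tp)@R
r=np.hypot(T[...,0]-.078,T[...,1]); m=(r>.0475)&(r<.0505)&(abs(T[...,2]-.015)<.02)&(T[...,0]>.035); t=T[m]
c,*_=np.linalg.lstsq(np.c_[t[:,:2],np.ones(len(t))],t[:,2],rcond=None)
k=abs(np.c_[t[:,:2],np.ones(len(t))]@c-t[:,2])<.002; t=t[k]
c,*_=np.linalg.lstsq(np.c_[t[:,:2],np.ones(len(t))],t[:,2],rcond=None)
print(len(t),'tilt deg along x,y',np.degrees(np.arctan(c[:2])),'rim z world',tp[2]-(c[0]*.078+c[2]))
A=np.c_[2*t[:,:2],np.ones(len(t))]; x=np.linalg.lstsq(A,(t[:,:2]**2).sum(1),rcond=None)[0]
print('centre tool',x[:2],'r',np.sqrt(x[2]+x[0]**2+x[1]**2),'world',(R@[x[0],x[1],.02]+tp)[:2])
E
python3 rim.py w13
```

```text
[0.57491853 0.21493296 0.16247062] 58.839300870895386 [ 0.94012497 -0.05134264 -1.18205868] [-0.02663984  0.20057257  0.01403198]
1344 tilt deg along x,y [-4.6171621   1.12629273] rim z world 0.15018888515055265
centre tool [0.07698417 0.00026177] r 0.04836734498981634 world [0.65056432 0.22938675]
```

Emit:
{"api": "servo_tool", "payload": {
  "deltas": [
    [[0,0,0,0.01,0],[0,0,0,0.018,0],[0,0,0,0.022,0],[0,0,0,0.024,0],[0,0,0,0.024,0],[0,0,0,0.022,0],[0,0,0,0.014,0],[0,0,0,0.006,0]]
  ]
}}

```text
time: 19.35
tool_pos: [0.5748, 0.2149, 0.3024]
tool_rot: [-0.0, 0.995, 0.096, 0.001]
contact_force: [-0.4, 0.8, -1.7]
gripper_width: 0.131
grasp_force: 58.8
```

```bash
cat > rim.py <<'E'
import sys
from h import *
# rim circle and tilt from the wrist depth: the rim's top face in the tool frame
d,P=wrist(sys.argv[1]); s=manip.state(); tp=s['tool_pos']; print(tp,s['grasp_force'],s['contact_force'],s['ft_torque'])
q=s['tool_rot'];R=Rot.from_quat([q[1],q[2],q[3],q[0]]).as_matrix()
T=(P-tp)@R
a=np.arctan2(T[...,1],T[...,0]-.077); r=np.hypot(T[...,0]-.077,T[...,1]); top=[]
for b in np.arange(-180,180,6):   # highest point (least tool z) per sector
    m=(abs(np.degrees(a)-b)<3)&(r>.04)&(r<.054)&(abs(T[...,2]-.012)<.03)
    if abs(b)<150 and m.sum()>15: t=T[m]; z=np.percentile(t[:,2],5); top.append(t[abs(t[:,2]-z)<.0015].mean(0))
t=np.array(top); A=np.c_[t[:,:2],np.ones(len(t))]
c=np.linalg.lstsq(A,t[:,2],rcond=None)[0]; e=A@c-t[:,2]
print(len(t),'tilt deg x,y (+ = far side low)',np.degrees(np.arctan(c[:2])),'resid mm',e.std()*1e3,'rim z',tp[2]-c@[.077,0,1])
A=np.c_[2*t[:,:2],np.ones(len(t))]; x=np.linalg.lstsq(A,(t[:,:2]**2).sum(1),rcond=None)[0]
print('centre tool',x[:2],'r',np.sqrt(x[2]+x[0]**2+x[1]**2),'world',(R@[x[0],x[1],.02]+tp)[:2])
E
python3 rim.py w14
```

```text
[0.57486649 0.21488956 0.30234443] 58.767083287239075 [-0.62855045 -0.2505263  -1.39249808] [-0.03087357  0.14100216  0.00402385]
49 tilt deg x,y (+ = far side low) [ 0.26010157 -0.0510385 ] resid mm 0.09419164192393524 rim z 0.29167070045874965
centre tool [0.07554639 0.00058512] r 0.048011420363750064 world [0.64917979 0.22875292]
```

Emit:
{"api": "servo_tool", "payload": {
  "deltas": [
    [[0,-0.001,-0.008,0,0],[0,-0.002,-0.015,0,0],[0,-0.0032,-0.025,0,0],[0,-0.0032,-0.025,0,0],[0,-0.0032,-0.025,0,0],[0,-0.0032,-0.025,0,0],[0,-0.0032,-0.025,0,0],[0,-0.0032,-0.025,0,0]]
  ]
}}

```text
time: 20.2
tool_pos: [0.551, 0.0397, 0.2986]
tool_rot: [0.0, 0.995, 0.096, -0.001]
contact_force: [0.5, 1.0, -1.9]
gripper_width: 0.129
grasp_force: 58.8
```

Run:
```python
from h import *
d,P=wrist('w15'); Z=P[...,2]; print(manip.state()['tool_pos'])
m=(abs(P[...,0]-.593)<.04)&(abs(P[...,1]+.2145)<.04)
q=blob(P,m&(Z>.047)&(Z<.062),'head'); c,r=cv2.minEnclosingCircle((q[:,:2]*1000).astype(np.float32)); print(c,r,np.median(q[:,2]))
m=(abs(P[...,0]-.593)<.1)&(abs(P[...,1]+.2145)<.1); blob(P,m&(Z>.01)&(Z<.062),'stage')
```

```text
[0.55080934 0.03643636 0.29869196]
head [ 523  183   36   41 1116] c [ 0.5981 -0.2116  0.0555] rect [ 598.1 -214.7] [48.1 46.5] 81.7
(597.55859375, -214.73538208007812) 24.362627029418945 0.05599680403931537
stage [  471   137   108   115 10489] c [ 0.5989 -0.2004  0.0334] rect [ 597.4 -214.7] [141.2 141.7] 10.3
```

Emit:
{"api": "servo_tool", "payload": {
  "deltas": [
    [[0,-0.001,-0.01,0,0],[0,-0.002,-0.018,0,0],[0,-0.003,-0.025,0,0],[0,-0.003,-0.025,0,0],[0,-0.003,-0.025,0,0],[0,-0.003,-0.025,0,0],[0,-0.003,-0.025,0,0],[0,-0.003,-0.025,0,0]]
  ]
}}

```text
time: 21.05
tool_pos: [0.5304, -0.1374, 0.2994]
tool_rot: [-0.0, 0.995, 0.096, -0.001]
contact_force: [0.6, -0.2, -2.0]
gripper_width: 0.132
grasp_force: 58.9
```

Emit:
{"api": "servo_tool", "payload": {
  "deltas": [
    [[0,-0.003,-0.025,0,0],[0,-0.002,-0.022,0,0],[0,-0.001,-0.018,0,0],[0,-0.001,-0.012,0,0],[0,0,-0.006,0,0],[0,0,-0.002,0,0],[0,0,0,0,0],[0,0,0,0,0]]
  ]
}}

```text
time: 21.85
tool_pos: [0.5244, -0.2206, 0.3003]
tool_rot: [-0.0, 0.995, 0.096, 0.0]
contact_force: [1.2, 0.2, -2.3]
gripper_width: 0.13
grasp_force: 58.9
```

```bash
python3 rim.py w16
```

```text
[ 0.52438638 -0.22051535  0.30035998] 58.914856910705566 [ 0.3248055 -0.2414688 -2.8104106] [-0.04018222  0.11274276 -0.02036086]
49 tilt deg x,y (+ = far side low) [ 0.27013958 -0.04421255] resid mm 0.06826819708064956 rim z 0.28958495785751837
centre tool [0.07556876 0.00070167] r 0.048018399498871475 world [ 0.59868541 -0.20669007]
```

Emit:
{"api": "servo_tool", "payload": {
  "deltas": [
    [[0,-0.002,-0.0083,-0.008,0],[0,0,0,-0.015,0],[0,0,0,-0.018,0],[0,0,0,-0.018,0],[0,0,0,-0.016,0],[0,0,0,-0.012,0],[0,0,0,-0.006,0],[0,0,0,-0.002,0]]
  ]
}}

```text
time: 22.7
tool_pos: [0.522, -0.2293, 0.2043]
tool_rot: [-0.0, 0.995, 0.096, -0.001]
contact_force: [-0.6, -0.0, -2.5]
gripper_width: 0.131
grasp_force: 58.9
```

```bash
python3 rim.py w17
```

```text
[ 0.52217591 -0.22946198  0.20481164] 58.887115716934204 [-0.82296041  1.05038012 -2.51523754] [-0.04034362  0.10916755 -0.03537094]
49 tilt deg x,y (+ = far side low) [0.37263954 0.01245687] resid mm 0.07688304854995066 rim z 0.19355076807412294
centre tool [0.0753796  0.00046504] r 0.04800431324033254 world [ 0.59624919 -0.21551955]
```

Emit:
{"api": "servo_tool", "payload": {
  "deltas": [
    [[0,0.0005,0.0005,-0.004,0],[0,0,0,-0.005,0],[0,0,0,-0.004,0],[0,0,0,-0.002,0],[0,0,0,-0.001,0],[0,0,0,0,0],[0,0,0,0,0],[0,0,0,0,0]]
  ]
}}

```text
time: 23.55
tool_pos: [0.5229, -0.2291, 0.1896]
tool_rot: [0.0, 0.995, 0.096, 0.0]
contact_force: [-0.1, -0.3, -1.8]
gripper_width: 0.132
grasp_force: 58.9
```

```bash
python3 rim.py w18
python3 - <<'E'
from h import *
d=snap('scene','scene1'); cv2.imwrite('pics/c4.png',cv2.resize(d['pixels'][150:330,150:390][:,:,::-1],(800,600),interpolation=cv2.INTER_CUBIC))
E
```

```text
[ 0.5228454  -0.22906981  0.18953361] 58.90799582004547 [ 0.31827234  0.24049907 -2.30109067] [-0.00307724  0.12799793  0.02024644]
49 tilt deg x,y (+ = far side low) [ 0.27794318 -0.04931253] resid mm 0.09061092344151057 rim z 0.17882975350513566
centre tool [0.07555699 0.00065095] r 0.04802492692824994 world [ 0.59714325 -0.21528486]
```

View pics/c4.png

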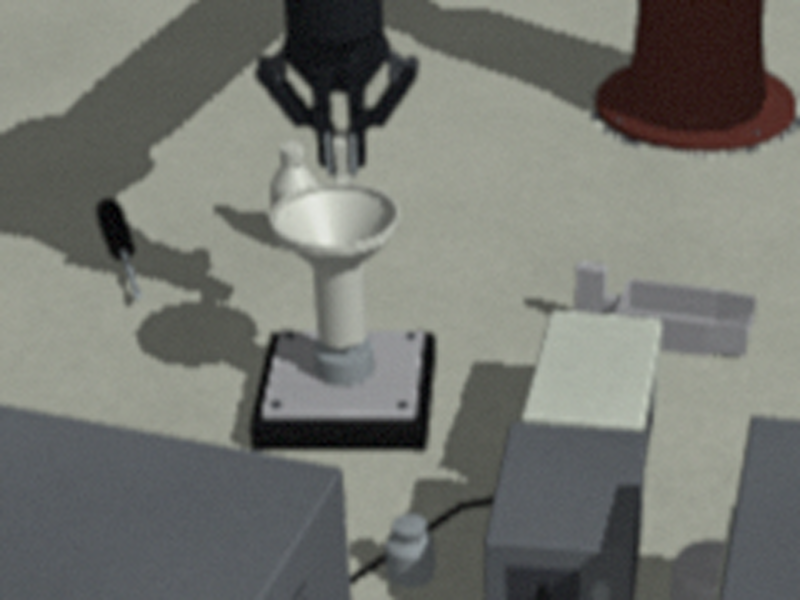

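The view shows the tube upright over the sensor head at (345,355), and the scoop standing upright on the bench at (670,310). The gap is about 11–12 mm, so one last small trim.

Emit:
{"api": "servo_tool", "payload": {
  "deltas": [
    [[0,0,0.0003,-0.0013,0],[0,0,0,0,0],[0,0,0,0,0],[0,0,0,0,0],[0,0,0,0,0],[0,0,0,0,0],[0,0,0,0,0],[0,0,0,0,0]]
  ]
}}

```text
time: 24.45
tool_pos: [0.5227, -0.2287, 0.188]
tool_rot: [-0.0, 0.995, 0.096, -0.0]
contact_force: [-0.6, -0.7, -1.8]
gripper_width: 0.134
grasp_force: 58.9
```

```bash
python3 -c "
from plant import manip
s=manip.state();print(s['tool_pos'],abs(s['joint_vel']).max(),s['grasp_force']);print(manip.job_done())"
```

```text
[ 0.52274395 -0.22868823  0.18801033] 0.0009499718419707067 58.90849828720093
the job is handed in; nothing more can be done
None
```

The job is handed in at about 24.5 s: all four balls are in the tube, the scoop is back upright on the bench, and the tube is held upright and at rest about 1 cm above the sensor head's centre.

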